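# Run two bar blanks out of a gravity feeder with its rocking gate lever

### The job

Push the red open bin that stands between the feeder's guide rails all the way back against its stop, so that it is under the mouth of the blue chute. Then press the red pad of the rocking lever down and hold it down, so that its other end lifts the yellow gate, until both aluminium blanks have rolled into the bin, and let the lever come back up so that the gate shuts. Only push and press: do not pick up or carry the bin, do not touch the blanks, and leave the tape roll, the bolt and the nut beside the feeder where they are.

Things in the scene. Friction and masses are not known exactly. Their poses are not given: they have to be found in the camera images.
- feeder: Fixed parts feeder in the open left drawer (floor z = 0, walls 88 mm high). Origin on the floor, centre of the bin's home place; x points away from the robot (within 12 deg of world x), y left. Guide rails 16 mm high, inner faces y = +-65 mm, x -150 to +50 mm. Blue chute, x = +-31 mm, falls from y = +199 to its mouth at y = +50 mm, 88 mm up. At rest all is under 160 mm high, lifted gate under 210 mm.
- parts_bin: Loose red open bin, about 105 mm (x, depth) x 127 (y) x 81 high, 0.2 kg, its front wall about 50 mm from its origin; origin at the centre of its underside. Starts nearly straight between the rails, 50 to 80 mm short of home (nearer the robot); slides with 1 to 2 N. Push its front wall along feeder +x, 30 to 50 mm up, at feeder y = 0 to -30 mm: the lever stands left of the lane, from feeder y = +100 mm.
- bin_home (a point): On the feeder, at its origin: the bin's origin lies here, within 2 mm, when the bin touches the back stop (a 30 mm high aluminium bar with its face at feeder x = +50 mm).
- gate_lever (a joint): Rocking lever, rad: 0 at rest (gate shut), 0.6 pressed fully to its stop (gate lifted). Blanks pass under the gate from about 0.45 on. A spring brings it back to 0; the pad needs about 2 N at first and 4 to 5 N at the stop. Pivot axis along feeder y, through feeder x = -58, y = +125, z = 139 mm.
- pad_top (a point): Centre of the top face of the red pad, 36 x 36 mm, on the lever's end nearest the robot: at rest at feeder x = -135, y = +125, 150 mm high, level. It moves with the lever: over the full stroke 45 mm down and 7 mm towards feeder +x, the pad then sloping down to the robot by 0.6 rad.
- blank_a: Lower aluminium bar blank, a cylinder of 28 mm diameter and 50 mm length, 0.09 kg, origin at its centre. It lies across the chute (its own x is the cylinder's axis), behind the yellow gate, and rolls down into the bin when the gate is lifted.
- blank_b: Upper bar blank, the same as blank_a, lying behind it in the chute; it follows within about a second.
- tape: Bystander: loose roll of black tape, 58 mm diameter, 18 mm high, lying to the left of the lever; origin at the centre of its underside.
- bolt: Bystander: steel bolt, 24 x 27 x 61 mm, standing on its head to the left of the lever; origin at the centre of its underside.
- nut: Bystander: hex nut, 24 x 27 x 13 mm, lying left of the lane, under the lever between its post and its pad; origin at the centre of its underside.

How it is judged:
On the way, in this order (a step that is already met when the one before it is completed fails the run):
1. the bin stands home against the back stop, the gate still shut (x of parts_bin in the frame of feeder between -0.01 and 0.008 m and angle between the x axis of parts_bin and the x axis of feeder, either way round below 0.08 rad and value of joint gate_lever below 0.1 rad), for 0.2 s.
2. the lever is pressed down by the robot, the gate lifted (x of parts_bin in the frame of feeder between -0.01 and 0.008 m and angle between the x axis of parts_bin and the x axis of feeder, either way round below 0.08 rad and value of joint gate_lever above 0.4 rad and contact force between any of the arm, the fingers and gate_lever above 0.5 N), for 0.1 s.
3. both blanks are in the bin (x of blank_a in the frame of parts_bin between -0.05 and 0.05 m and y of blank_a in the frame of parts_bin between -0.062 and 0.062 m and z of blank_a in the frame of parts_bin between 0 and 0.065 m and x of blank_b in the frame of parts_bin between -0.05 and 0.05 m and y of blank_b in the frame of parts_bin between -0.062 and 0.062 m and z of blank_b in the frame of parts_bin between 0 and 0.065 m), for 0.2 s.
At the end, for the whole second after the job is handed in: The bin stands on the drawer floor at its home place, straight and within 10 mm of the back stop; both blanks lie inside it, at rest; the lever is back up within 0.06 rad of its rest, so the gate is shut (all of step 3 and x of parts_bin in the frame of feeder between -0.01 and 0.008 m and angle between the x axis of parts_bin and the x axis of feeder, either way round below 0.08 rad and value of joint gate_lever below 0.06 rad and height (world z) of parts_bin below 0.006 m and linear speed of parts_bin below 0.02 m/s and linear speed of each of blank_a, blank_b below 0.08 m/s); the robot touches nothing.
It fails at once if the bin is lifted or tipped (height (world z) of parts_bin above 0.012 m or angle between parts_bin's own z axis and vertical above 0.2 rad).
It fails at once if the robot touches a blank (contact force between any of the arm, the fingers and blank_a above 0.5 N or contact force between any of the arm, the fingers and blank_b above 0.5 N).
It fails at once if the tape roll, the bolt or the nut is moved or knocked over (distance of any of tape, bolt, nut from where it was at the start of the episode above 0.012 m or angle between bolt's own z axis and vertical above 0.3 rad).
It also fails if it takes over 42 s, if anything falls off the work surface, if the arm or the gripper's body presses on something with over 40 N, if the wrist force passes 120 N, or if a joint passes its speed limit or range.

### The arm

A 6-joint arm with a two-finger parallel gripper is mounted at the origin on a cart in front of the work surface, level with it; the furniture and walls round the work are solid. World frame = base frame: x ahead of the robot, y to its left, z up, the work surface at z = 0. Lengths are in m, angles in rad, forces in N, time in s.
With the tool pointing down it reaches from about 0.275 to 0.75 m from the base axis. Payload 10.2 kg.
Tool frame: the origin (TCP) lies midway between the tips of the shut fingers; the grasp point (between the pads) lies 19 mm behind it; z points along the fingers, y is the line along which they close (so a half turn about z gives the same grasp; the last joint's range is limited). The gripper opens to 88 mm and grips with 3 to 60 N. Pads are 18 mm wide; open, the fingers measure 123 mm over their backs; the gripper's body (75 mm by 187 mm) begins 45 mm behind the grasp point.
Start: joints at [1.049, 0.313, 1.498, -0, 1.331, -0.223], TCP at [0.155, 0.502, 0.239] pointing down, gripper open.
Joint ranges: [-2.94, 2.94], [-0.97, 2.17], [0.19, 2.56], [-1.23, 4.37], [0.02, 3.11], [-2.88, 2.88]. Speed limits (rad/s): [2.39, 2.39, 3.01, 3.14, 3.14, 3.14].

### API

Orientations are given as a unit quaternion [x, y, z, w].
In Python, from rig import read_state, viewer, job, search_frame, trace gives the robot as it stands.
- The arm moves only by the tool play_rows, never from a script. Its arguments are lists of equal length, an entry for each row: "jaw": the closure, from -1 (fully open) to 1 (shut), so that 0 is half open; "travel": the shift along the world's x, y, z normalised to -1 to 1, where 1 is 30 cm, a list of three; "yaw": the turn about the world's z normalised to -1 to 1, where 1 is pi rad. In form: {"jaw": [jaw, ...], "travel": [[tx, ty, tz], ...], "yaw": [yaw, ...]}. A call has 1 to 8 rows; each row shifts and turns the commanded pose from where the row before left it; what a row does not reach is not made up. A row lasts 1/8 s, in which the tool goes at most 62.5 mm and 10.7 degrees, less where a joint would pass 70% of its speed; a pose out of reach is approached as far as the arm can. A call with a number of a shift or a turn outside -1 to 1 is refused whole. A call with a gripper value outside its range is refused whole. The fingers move at their own pace and stop on an object; "grip_force" is the grip in N (left out, the last holds). Time passes only in rows, so rows that do not move let the fingers close. It gives the time, the measured TCP pose, the force, the opening and the grip force at its end, in the units of the state.
- read_state(): the state, without advancing time (a new reading comes with each control period).
- viewer.grab_frame(name): name is "side" or "top"; returns the picture (420x560x3 uint8, blue, green, red); there is no depth.
- viewer.camera_model(name): a dict with "vfov" (degrees; the focal length in pixels is half the picture's height over the tangent of half this angle, whatever the lens; pixels are square), "cx", "cy" (the principal point, pixels), "R" (3x3) and "t" (3): a world point X has camera coordinates R X + t. Camera axes: x right, y down, z forward; pixel columns grow to the right and rows downward; lengths in m; the calibration is good to about 2 mm. A picture is of the moment at which its call begins. camera_model takes no time and is no camera call.
- job.finish_job(): hands the job in; it is judged then, once.
Trained networks look in the newest picture that a camera, given by its name, has taken for a name from the list of things; names that differ only in an ending like _2 or _b are one class to them, and where a whole thing is asked for, a point or a joint stands for the part that bears it (a point fixed in the world has none). Each returns a list of dicts, best first, with "score" (0 to 1); they miss things now and then, are a little off and sometimes report something else, mostly with a low value. They report only what shows in the picture. A call takes as long as a camera call.
- search_frame(camera, name): "point" ([column, row] in pixels, amid what is visible of it).
- trace(camera, name): "region" (420x560 bool, what is visible of it) and "point" ([column, row] in pixels, amid what is visible of it).
The state is a dict: "time_s": time; "joints": joint angles; "qvel": joint speeds; "joint_efforts": joint torques, N m; "position": TCP position; "eef_rot": TCP orientation; "wrist_force": force on the tool from outside, world axes, zero at the start; "wrist_torque": the same for the moment, N m; "width": opening from 0.0 (shut) to 1.0 (fully open); "grip_force": force on a finger pad.
Only numpy, scipy, OpenCV 4.12 (cv2) and the standard library are available. Lean on these libraries where they do the work, as an engineer would, in place of code of your own. Each camera call takes 0.05 s, during which the arm holds its last target. There are 200 camera calls.

## Working session

There is one attempt and no reset: what is moved stays moved. The work goes in short steps, Python scripts to look and compute and a tool call to move; the robot and the scene stay as the last step left them, time stands still between calls to the robot, and variables do not carry over. Pictures are saved under pics/ and viewed, at most 10 in all, crops included, and the job is handed in when it is done.

Besides the shell and the picture viewer there is one more tool, called as name([rows], argument=value, ...), one row to a line, values as JSON. play_rows: Moves the arm, as the interface text tells. Its arguments: {"type":"object","properties":{"jaw":{"type":"array","items":{"type":"number"}},"travel":{"type":"array","items":{"type":"array","items":{"type":"number","minimum":-1,"maximum":1}}},"yaw":{"type":"array","items":{"type":"number","minimum":-1,"maximum":1}},"grip_force":{"type":"number"}},"required":["jaw","travel","yaw"]}

```bash
mkdir -p pics; cat > h.py <<'E'
import numpy as np, cv2
from rig import read_state, viewer, job, search_frame, trace
def ray(cam,p):
    m=viewer.camera_model(cam); f=210/np.tan(np.radians(m['vfov'])/2)
    R=np.array(m['R']);t=np.array(m['t'])
    d=R.T@np.array([(p[0]-m['cx'])/f,(p[1]-m['cy'])/f,1]); return -R.T@t,d
def atz(cam,p,z):
    o,d=ray(cam,p); return o+d*(z-o[2])/d[2]
def proj(cam,X):
    m=viewer.camera_model(cam); f=210/np.tan(np.radians(m['vfov'])/2)
    c=np.array(m['R'])@np.array(X)+np.array(m['t']); return [m['cx']+f*c[0]/c[2],m['cy']+f*c[1]/c[2]]
E
python3 - <<'E'
from h import *
a=viewer.grab_frame('top');b=viewer.grab_frame('side')
cv2.imwrite('pics/t0.png',a);cv2.imwrite('pics/s0.png',b)
for c in('top','side'):
    m=viewer.camera_model(c);print(c,m['vfov'],(-np.array(m['R']).T@np.array(m['t'])).round(3))
for n,z in(('pad_top',.15),('parts_bin',.081),('nut',.013),('tape',.018),('bolt',.061)):
  for c in('top','side'):
    r=search_frame(c,n)[:2]
    for q in r: print(n,c,round(q['score'],2),np.round(q['point']),atz(c,q['point'],z).round(3))
s=read_state();print(s['time_s'],s['position'],s['eef_rot'],s['width'])
E
```

```text
top 53.293917876972074 [0.393 0.278 0.963]
side 44.20737075814539 [0.214 1.009 0.424]
pad_top top 0.94 [276. 226.] [0.467 0.28  0.15 ]
pad_top side 0.93 [283. 192.] [0.485 0.307 0.15 ]
pad_top side 0.56 [240. 198.] [0.536 0.352 0.15 ]
parts_bin top 0.88 [334. 223.] [0.483 0.157 0.081]
parts_bin side 0.74 [320. 221.] [0.444 0.243 0.081]
nut top 0.4 [288. 225.] [0.482 0.253 0.013]
nut top 0.17 [287. 190.] [0.563 0.258 0.013]
nut side 0.54 [300. 259.] [0.474 0.261 0.013]
tape top 0.77 [251. 228.] [0.475 0.337 0.018]
tape side 0.67 [296. 272.] [0.462 0.314 0.018]
bolt side 0.49 [258. 260.] [0.504 0.371 0.061]
bolt side 0.27 [245. 197.] [0.637 0.127 0.061]
0.6 [0.15457234 0.50173955 0.23872079] [ 1.48838554e-01  9.88861509e-01 -2.36473098e-06  5.25177360e-06] 1.0007927090269824
```

View pics/t0.png

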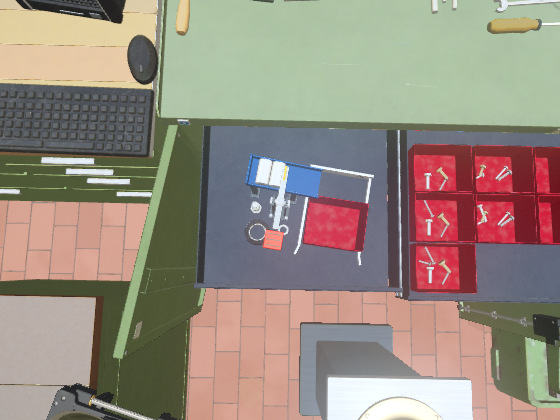

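View pics/s0.png

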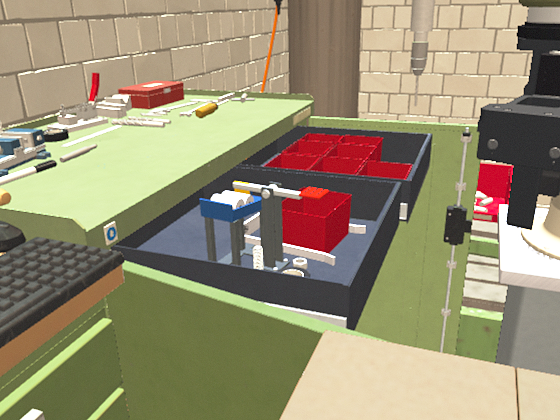

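```bash
python3 - <<'E'
from h import *
a=cv2.imread('pics/t0.png')[140:290,225:400]
cv2.imwrite('pics/c0.png',cv2.resize(a,None,fx=4,fy=4,interpolation=cv2.INTER_CUBIC))
h=cv2.cvtColor(cv2.imread('pics/t0.png'),cv2.COLOR_BGR2HSV)
red=((h[...,0]<8)|(h[...,0]>172))&(h[...,1]>150)
red[:, :225]=0;red[:,385:]=0;red[:150]=0;red[282:]=0
n,l,st,c=cv2.connectedComponentsWithStats(red.astype(np.uint8))
for i in range(1,n):
    if st[i,4]>60:
        print(st[i],c[i],cv2.minAreaRect(np.argwhere(l==i)[:,::-1].astype(np.float32)))
        print(cv2.boxPoints(cv2.minAreaRect(np.argwhere(l==i)[:,::-1].astype(np.float32))))
        print(atz('top',c[i],.15 if st[i,4]<800 else .081))
E
```

```text
[ 303  201   58   50 2030] [332.01034483 226.66600985] ((333.712158203125, 226.0654754638672), (57.66628646850586, 43.88515090942383), 6.842773914337158)
[[302.47006 244.41641]
 [307.69876 200.84387]
 [364.95425 207.71454]
 [359.72556 251.28708]]
[0.47498747 0.16221927 0.081     ]
```

View pics/c0.png

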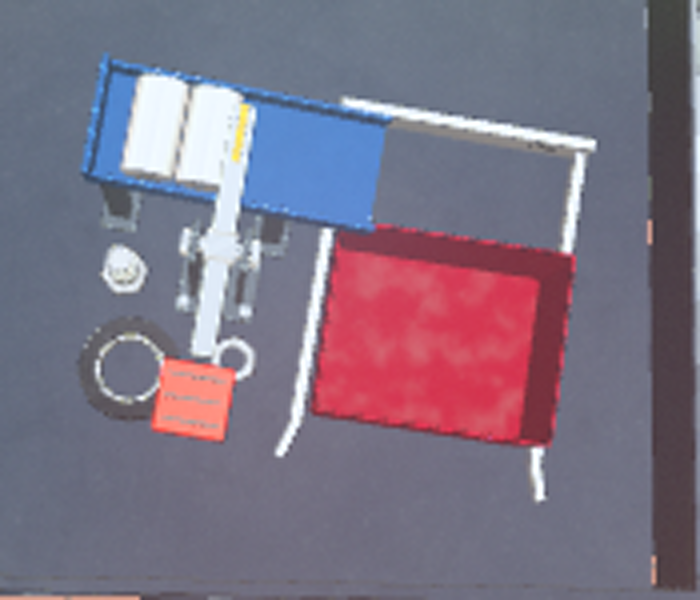

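```bash
python3 - <<'E'
from h import *
P=lambda u,v,z: atz('top',((u+.5)/4-.5+225,(v+.5)/4-.5+140),z)[:2]
ang=lambda d:np.degrees(np.arctan2(d[1],d[0]))
q=[P(*c,.15) for c in((165,360),(237,367),(226,440),(153,433))]
pad=np.mean(q,0);print('pad',pad,ang(q[0]-q[3]),ang(q[1]-q[2]))
b=[P(*c,.081) for c in((333,225),(576,255),(552,446),(311,412))]
bc=np.mean(b,0);print('bin',np.round(b,3),bc,ang(b[0]-b[3]),ang(b[1]-b[2]),ang(b[0]-b[1])-90)
# stop top front edge z=.03 ; chute mouth edge z~.1
s=[P(430,128,.03),P(578,151,.03)];print('stop',s,ang(s[0]-s[1])-90)
m=[P(388,118,.09),P(373,230,.09)];print('mouth',m,ang(m[0]-m[1]))
r=[P(328,232,.016),P(303,400,.016)];print('Lrail',r,ang(r[0]-r[1]))
for th in(-9,-8,-7,-6):
  t=np.radians(th);R=np.array([[np.cos(t),-np.sin(t)],[np.sin(t),np.cos(t)]])
  O=pad-R@[-.135,.125]
  print(th,O.round(4),'bin',R.T@(bc-O),'stop',(R.T@(s[0]-O)).round(3),(R.T@(s[1]-O)).round(3),'mouth',(R.T@(m[0]-O)).round(3),(R.T@(m[1]-O)).round(3),'rail',(R.T@(r[0]-O)).round(3),(R.T@(r[1]-O)).round(3))
E
```

```text
pad [0.44082849 0.28484015] -7.841190543530772 -7.392993325104248
bin [[0.54  0.214]
 [0.527 0.084]
 [0.425 0.098]
 [0.44  0.224]] [0.48278121 0.1551328 ] -5.883579977765576 -7.4012112564619335 -5.833657526216015
stop [array([0.60550824, 0.15596838]), array([0.59410485, 0.07170772])] -7.707277777445654
mouth [array([0.59673243, 0.18621617]), array([0.53611594, 0.19362165])] -6.965269949041711
Lrail [array([0.54654357, 0.21227734]), array([0.4500667 , 0.22514195])] -7.595239578226856
-9 [0.5546 0.1403] bin [-0.07327309  0.00345241] stop [0.048 0.023] [ 0.05  -0.062] mouth [0.034 0.052] [-0.027  0.05 ] rail [-0.019  0.07 ] [-0.117  0.067]
-8 [0.5571 0.1423] bin [-0.07540379  0.00239364] stop [0.046 0.02 ] [ 0.046 -0.065] mouth [0.033 0.049] [-0.028  0.048] rail [-0.02   0.068] [-0.118  0.067]
-7 [0.5596 0.1443] bin [-0.07755264  0.00137222] stop [0.044 0.017] [ 0.043 -0.068] mouth [0.032 0.046] [-0.029  0.046] rail [-0.021  0.066] [-0.119  0.067]
-6 [0.562  0.1464] bin [-0.079719    0.00038845] stop [0.042 0.014] [ 0.04  -0.071] mouth [0.03  0.043] [-0.031  0.044] rail [-0.022  0.064] [-0.12   0.067]
```

play_rows([
  [0.099,-0.147,0],
  [0.099,-0.147,0],
  [0.099,-0.147,0],
  [0.099,-0.147,0],
  [0.099,-0.147,0],
  [0.099,-0.147,0],
  [0.099,-0.147,0],
  [0.099,-0.147,0],
], jaw=[1,1,1,1,1,1,1,1], yaw=[-0.056,-0.056,-0.056,-0.056,-0.056,-0.056,-0.056,-0.056], grip_force=20)

```text
time_s: 1.6
position: [0.3929, 0.1473, 0.239]
eef_rot: [0.755, 0.655, 0.0, 0.0]
wrist_force: [0.1, -0.1, 0.2]
width: 0.121
grip_force: 0.0
```

play_rows([
  [0,0.005,-0.17],
  [0,0,-0.17],
  [0,0,-0.16],
  [0,0,-0.1],
  [0,0,-0.047],
  [0,0,0],
], jaw=[1,1,1,1,1,1], yaw=[0,0,0,0,0,0])

```text
time_s: 2.35
position: [0.3918, 0.1504, 0.0441]
eef_rot: [0.753, 0.658, -0.001, -0.001]
wrist_force: [0.1, 0.5, -0.3]
width: 0.0
grip_force: 0.0
```

```bash
python3 - <<'E'
from h import *
s=read_state();print(s['time_s'],s['position'],s['wrist_force'],s['width'])
a=viewer.grab_frame('top')[140:290,225:400];b=viewer.grab_frame('side')[150:330,180:400]
cv2.imwrite('pics/c1.png',np.hstack([cv2.resize(a,(400,343)),cv2.resize(b,(400,343))]))
E
```

```text
2.35 [0.39177503 0.15038023 0.04408813] [ 0.0933421   0.49538294 -0.26647509] 0.00038958580487350147
```

View pics/c1.png

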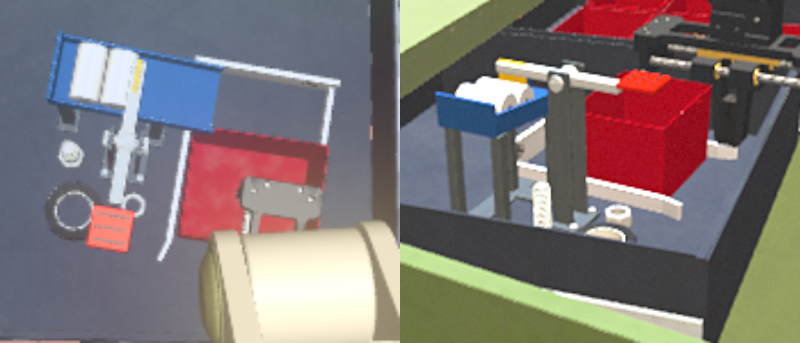

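play_rows([
  [0.04,-0.0054,0],
  [0.04,-0.0054,0],
  [0.035,-0.0047,0],
  [0.035,-0.0047,0],
  [0.035,-0.0047,0],
  [0.035,-0.0047,0],
  [0.03,-0.004,0],
  [0.02,-0.0027,0],
], jaw=[1,1,1,1,1,1,1,1], yaw=[0,0,0,0,0,0,0,0])

```text
time_s: 3.45
position: [0.4737, 0.1394, 0.0445]
eef_rot: [0.753, 0.658, 0.0, 0.0]
wrist_force: [-1.6, 0.3, 1.6]
width: 0.01
grip_force: 0.8
```

play_rows([
  [0.015,-0.002,0],
  [0.015,-0.002,0],
  [0.01,-0.0014,0],
  [0,0,0],
], jaw=[1,1,1,1], yaw=[0,0,0,0])

```text
time_s: 3.95
position: [0.4854, 0.1379, 0.0447]
eef_rot: [0.753, 0.658, 0.0, 0.0]
wrist_force: [0.9, 0.5, 1.1]
width: 0.001
grip_force: 0.0
```

play_rows([
  [0.01,-0.0014,0],
  [0.01,-0.0014,0],
  [0,0,0],
  [0,0,0],
], jaw=[1,1,1,1], yaw=[0,0,0,0])

```text
time_s: 4.45
position: [0.4876, 0.1385, 0.0446]
eef_rot: [0.753, 0.658, -0.003, -0.003]
wrist_force: [-20.9, 8.6, 15.7]
width: 0.004
grip_force: 11.8
```

```bash
python3 - <<'E'
from h import *
a=viewer.grab_frame('top')[140:290,225:400];b=viewer.grab_frame('side')[150:330,180:400]
cv2.imwrite('pics/c2.png',np.hstack([cv2.resize(a,(400,343)),cv2.resize(b,(400,343))]))
E
```

```text
(no output)
```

View pics/c2.png

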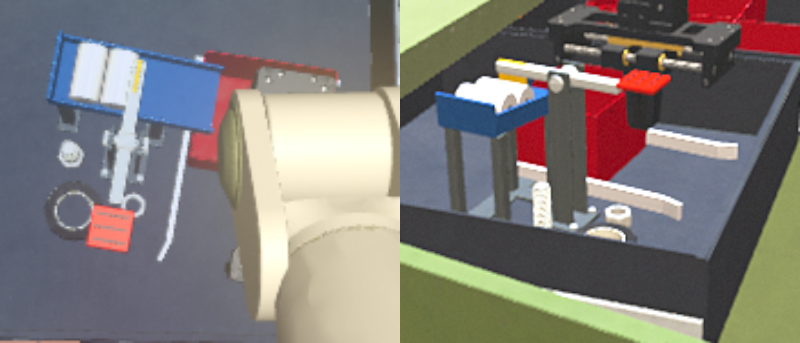

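play_rows([
  [-0.05,0.0067,0],
  [-0.08,0.0107,0],
  [-0.08,0.0107,0],
  [0,0,0.16],
  [0,0,0.17],
  [0,0,0.17],
  [0,0,0.15],
  [0,0,0],
], jaw=[1,1,1,1,1,1,1,1], yaw=[0,0,0,0,0,0,0.05,0.05])

```text
time_s: 5.55
position: [0.4295, 0.1457, 0.243]
eef_rot: [0.639, 0.769, 0.002, 0.003]
wrist_force: [0.1, 0.6, -1.8]
width: 0.008
grip_force: 0.0
```

play_rows([
  [0,0.06,0],
  [0,0.06,0],
  [0,0.06,0],
  [0,0.06,0],
  [0,0.06,0],
  [0,0.06,0],
  [0,0.06,0],
  [0,0.03,0],
], jaw=[1,1,1,1,1,1,1,1], yaw=[0.05,0.05,0.05,0.05,0.05,0.05,0.05,0.05])

```text
time_s: 6.55
position: [0.4282, 0.2813, 0.2397]
eef_rot: [0.065, 0.998, 0.0, 0.0]
wrist_force: [-0.6, 0.2, 0.5]
width: 0.005
grip_force: 0.0
```

```bash
python3 - <<'E'
from h import *
s=read_state();print(s['time_s'],s['position'],s['eef_rot'],s['wrist_force'])
a=viewer.grab_frame('top')[140:290,225:400];b=viewer.grab_frame('side')[130:330,180:400]
cv2.imwrite('pics/c3.png',np.hstack([cv2.resize(a,(400,343)),cv2.resize(b,(400,364))[:343]]))
E
```

```text
6.55 [0.42820756 0.28131997 0.23969744] [6.47480368e-02 9.97901604e-01 1.45849415e-04 2.43800311e-04] [-0.61131645  0.24537393  0.49965124]
```

View pics/c3.png

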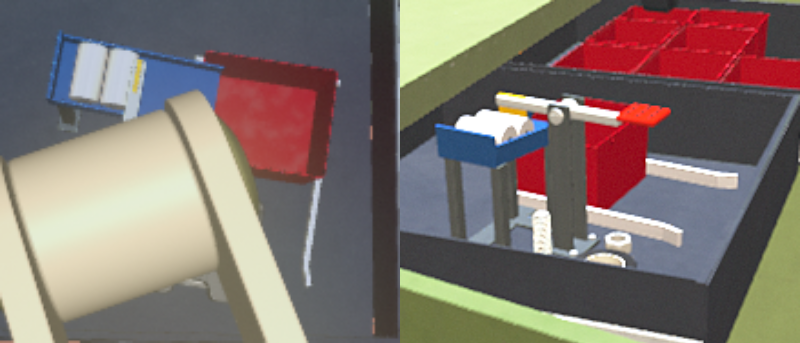

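play_rows([
  [0.03,0.013,-0.13],
  [0,0,-0.12],
  [0,0,-0.04],
  [0.004,0,-0.04],
  [0.005,0,-0.04],
  [0.005,0,-0.035],
  [0.004,0,-0.02],
  [0,0,0],
], jaw=[1,1,1,1,1,1,1,1], yaw=[0,0,0,0,0,0,0,0])

```text
time_s: 7.65
position: [0.4428, 0.2845, 0.1121]
eef_rot: [0.068, 0.998, 0.0, 0.0]
wrist_force: [-0.5, 0.7, 3.9]
width: 0.003
grip_force: 1.8
```

```bash
python3 - <<'E'
from h import *
a=viewer.grab_frame('top')[140:290,225:400];b=viewer.grab_frame('side')[130:330,180:400]
cv2.imwrite('pics/c4.png',np.hstack([cv2.resize(a,(400,343)),cv2.resize(b,(400,364))[:343]]))
E
```

```text
(no output)
```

View pics/c4.png

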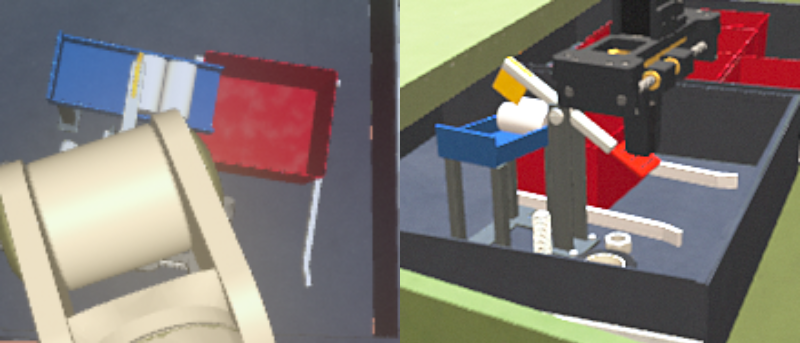

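Gate is lifted and both blanks are rolling down the chute; hold here.

play_rows([
  [0,0,-0.005],
  [0,0,0],
  [0,0,0],
  [0,0,0],
  [0,0,0],
  [0,0,0],
  [0,0,0],
  [0,0,0],
], jaw=[1,1,1,1,1,1,1,1], yaw=[0,0,0,0,0,0,0,0])

```text
time_s: 8.75
position: [0.4426, 0.2844, 0.1106]
eef_rot: [0.068, 0.998, -0.0, -0.0]
wrist_force: [0.5, 0.8, 3.3]
width: 0.003
grip_force: 1.9
```

play_rows([
  [0,0,0],
  [0,0,0],
  [0,0,0],
  [0,0,0],
  [0,0,0],
  [0,0,0],
  [0,0,0],
  [0,0,0],
], jaw=[1,1,1,1,1,1,1,1], yaw=[0,0,0,0,0,0,0,0])

```text
time_s: 9.75
position: [0.4426, 0.2844, 0.1106]
eef_rot: [0.068, 0.998, -0.0, -0.0]
wrist_force: [-0.2, 0.3, 3.5]
width: 0.004
grip_force: 1.9
```

```bash
python3 - <<'E'
from h import *
a=viewer.grab_frame('top')[140:290,225:400];b=viewer.grab_frame('side')[130:330,180:400]
cv2.imwrite('pics/c5.png',np.hstack([cv2.resize(a,(400,343)),cv2.resize(b,(400,364))[:343]]))
E
```

```text
(no output)
```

View pics/c5.png

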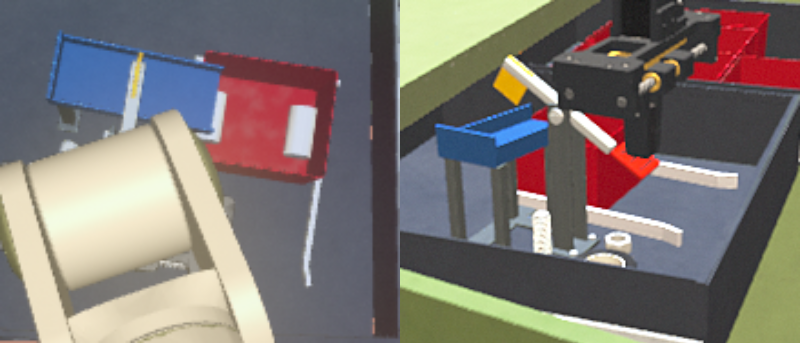

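Both blanks are in the bin: one at (300,130), the other half under the chute mouth at (217,115). I'll release the lever gently.

play_rows([
  [-0.005,0,0.03],
  [-0.005,0,0.04],
  [-0.005,0,0.04],
  [-0.005,0,0.04],
  [0,0,0.06],
  [0,0,0.1],
  [0,0,0.15],
  [0,0,0],
], jaw=[1,1,1,1,1,1,1,1], yaw=[0,0,0,0,0,0,0,0])

```text
time_s: 10.85
position: [0.4375, 0.2847, 0.2519]
eef_rot: [0.068, 0.998, 0.001, 0.003]
wrist_force: [0.3, -0.7, 0.4]
width: 0.008
grip_force: 0.0
```

play_rows([
  [-0.12,0.1,0],
  [-0.12,0.1,0],
  [-0.12,0.1,0],
  [-0.12,0.1,0],
  [0,0.05,0],
  [0,0,0],
  [0,0,0],
  [0,0,0],
], jaw=[1,1,1,1,1,1,1,1], yaw=[0,0,0,0,0,0,0,0])

```text
time_s: 11.85
position: [0.2933, 0.4187, 0.2485]
eef_rot: [0.068, 0.998, -0.0, -0.0]
wrist_force: [-0.5, -0.5, -0.5]
width: 0.006
grip_force: 0.0
```

```bash
python3 - <<'E'
from h import *
a=viewer.grab_frame('top')[140:290,225:400];b=viewer.grab_frame('side')[130:330,180:400]
cv2.imwrite('pics/c6.png',np.hstack([cv2.resize(a,(400,343)),cv2.resize(b,(400,364))[:343]]))
E
```

```text
(no output)
```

View pics/c6.png

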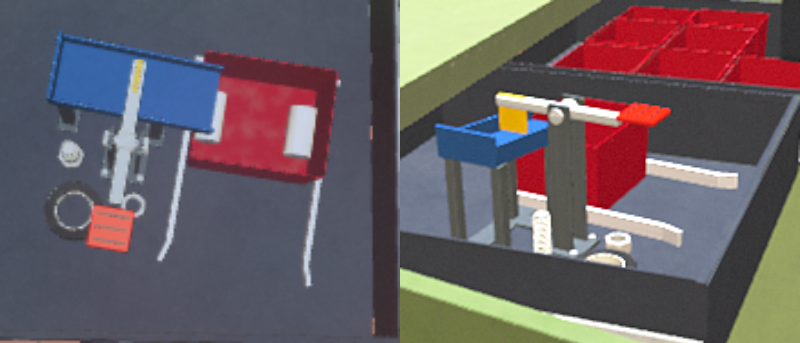

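The bin is home with both blanks in it, the lever is level with the gate shut, and the bystanders haven't moved.

```bash
python3 -c "
from rig import job
print(job.finish_job())"
```

```text
the job is handed in; nothing more can be done
None
```

I pushed the bin home and ran both blanks into it. The last pictures showed the lever back up, the gate shut and the tape, bolt and nut in place. I've handed the job in; it returned no verdict.

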